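# Tip the lid off a steel sample tub and lean it on its stand

### The arm

A 6-joint arm with a two-finger parallel gripper is mounted at the origin on a cart in front of the work surface, level with it; the furniture and walls round the work are solid. World frame = base frame: x ahead of the robot, y to its left, z up, the work surface at z = 0. Lengths are in mm, angles in degrees, forces in N, time in s.
With the tool pointing down it reaches from about 350 to 775 mm from the base axis. Payload 7.3 kg.
Tool frame: the origin (TCP) lies midway between the tips of the shut fingers; the grasp point (between the pads) lies behind it (bot.hold_point_z is the z of the grasp point in the tool frame, in mm); z points along the fingers, y is the line along which they close (so a half turn about z gives the same grasp; the last joint's range is limited). The gripper opens to 92 mm and grips with 3 to 60 N. Pads are 19 mm wide; open, the fingers measure 130 mm over their backs; the gripper's body (75 mm by 190 mm) begins 47 mm behind the grasp point.
Start: joints at [58.327, 19.595, 87.324, -0, 73.075, -8.365], TCP at [207.716, 482.181, 226.741] pointing down, gripper open.
Joint ranges: [-145.02, 145.02], [-44.19, 115.74], [2.07, 154.8], [-57.11, 237.11], [16.16, 152.29], [-177.93, 177.93]. Speed limits (degrees/s): [147.25, 147.25, 180, 180, 180, 180].

### API

Orientations are given as a 3x3 rotation matrix whose columns are the frame's x, y, z axes.
In Python, from cell import bot gives the robot as it stands.
- The arm moves only by the tool arm_command, never from a script. Its argument "commands" is a list that holds one entry, the list of rows, each a list of 7 numbers: the turn, a rotation vector about the tool's x, y, z in degrees, then the shift along the tool's x, y, z in m, then the opening, from 0 (shut) to 1 (fully open). A call has 1 to 10 rows; each row is the pose to reach, as a shift and turn from the pose commanded when the call began, along the tool's axes at that moment; what a row does not reach only later rows make up. A row lasts 1/8 s, in which the tool goes at most 62.5 mm and 10.7 degrees, less where a joint would pass 70% of its speed; a pose out of reach is approached as far as the arm can. A call with a gripper value outside its range is refused whole. The fingers move at their own pace and stop on an object; the grip force is fixed at half the most. Time passes only in rows, so rows that repeat a pose let the fingers close. It gives the time, the measured TCP pose, the force, the opening and the grip force at its end, in the units of the state.
- bot.state(): the state, without advancing time (a new reading comes with each control period).
- bot.read_camera(name): name is "scene" or "top" or "wrist"; returns a dict with "color" (384x512x3 uint8, blue, green, red), "fx", "fy", "cx", "cy" (pixels), "dist_coeffs" ([k1, k2, p1, p2, k3] as OpenCV has them; the pictures are not rectified), "R" (3x3) and "t" (3): a world point X has camera coordinates R X + t. Camera axes: x right, y down, z forward; pixel columns grow to the right and rows downward; lengths in mm; the calibration is good to about 2 mm. A picture is of the moment at which its call begins. There is no depth.
- bot.sign_off(): hands the job in; it is judged then, once.
The state is a dict: "clock": time; "joint_positions": joint angles; "qvel": joint speeds; "joint_torque": joint torques, N m; "ee_pos": TCP position; "tool_rot": TCP orientation; "ft_force": force on the tool from outside, world axes, zero at the start; "ft_torque": the same for the moment, N m; "finger_gap": finger opening in mm; "grasp_force": force on a finger pad.
Only numpy, scipy, OpenCV 4.12 (cv2) and the standard library are available. Lean on these libraries where they do the work, as an engineer would, in place of code of your own. Each camera call takes 0.05 s, during which the arm holds its last target. There are 200 camera calls.

### The job

Open the steel sample tub: with its far edge still on the tub, tip the lid well up by the grey lip, then lift it clear. Set the lid, without dropping it, on the sloping steel stand with the lip uppermost, its underside flat on the two bars, centred and its bottom edge down against the ledge, and let go. Leave the other things on the bench where they are.

Things in the scene. Friction and masses are not known exactly. Their poses are not given: they have to be found in the camera images.
- tub: Open steel tub fixed to the bench, 104 (x) x 124 (y) x 90 mm high, walls 3 mm, two small jars inside. Origin: centre of its underside; z up; -x is the side of the lid's lip, toward the robot's near left. Behind its +x wall two upright stops (22 mm wide, at y = -35 and +35 mm, inner faces at x = +58 mm, tops 15 mm above the rim) keep the lid's far edge from sliding back.
- lid: Loose steel lid on the tub, no knob, 0.18 kg. Rim plate 110 (x) x 130 (y) x 3 mm; under it a solid pan 90 x 110 mm, 12 mm deep, sits inside the walls with 4 mm play all round. Origin: centre of the rim plate's underside, which rests on the tub's rim 90 mm above the bench; z up, -x toward the lip, a grey plastic tab at the middle of the -x edge.
- lid_lip (a point): Outer end of the lid's grey lip, mid-thickness: (-77, 0, +2) mm in the lid's frame. The lip is 50 mm wide (y), 8 mm thick (z = -2 to +6 mm), from x = -53 to -77 mm; it reaches 25 mm out from the tub's wall, with free space beneath.
- lid_far_edge (a point): Middle of the lid's far edge, underside of the rim plate: (+55, 0, 0) mm in the lid's frame; the lid tips about this edge.
- stand: Steel stand fixed to the bench: base plate 110 x 100 x 8 mm; two bars 12 mm wide, at y = -30 and +30 mm, slope at 55 degrees to the horizontal, high at -x (the robot's near left), falling toward +x. Bars' top ends at x = -14, z = 100 mm; their faces meet the ledge at x = +35, z = 30 mm. Ledge: 90 mm wide (y), stands 24 mm out at right angles to the bars. Origin: centre of its underside; z up.
- stand_home (a point): Where the lid's origin is when the lid is home on the stand: (+13, 0, +82) mm in the stand's frame. The lid is then turned 55 degrees about the stand's y axis: its x axis points down the slope, its z axis up and outward, pan flat on the bars, far edge against the ledge, lip projecting past the bars' top ends.
- timer: White lab timer with keys on its face, 62 x 66 x 18 mm, lying on the bench; origin: centre of its underside. A bystander.
- cap_orange: Orange plastic cap, 38 mm across, 11 mm high; origin: centre of its underside. A bystander.
- tape_roll: Roll of cream label tape lying flat, 68 mm across, 18 mm high; origin: centre of its underside. A bystander.
- weigh_boat: White square weighing boat, 64 x 64 x 18 mm; origin: centre of its underside. A bystander.
- booklet: Dark folded test-strip booklet lying flat, 158 x 46 x 9 mm; origin: centre of its underside. A bystander.
- bottle: Loose clear reagent bottle with a blue cap, 56 mm across, 120 mm high, standing to the rear of the work; origin: centre of its underside. A bystander.
Things that resemble listed ones, but are neither listed nor needed, are in the scene too. Several things have the shape of the lid; the one meant has the colours described above. Leave any purple look-alike of the stand alone.

How it is judged (in metres and radians):
On the way, in this order (a step that is already met when the one before it is completed fails the run):
1. the lid is tipped up by more than 26 degrees while its far edge still stands on the tub (angle between lid's own z axis and vertical above 0.45 rad and z of lid_far_edge in the frame of tub between 0.08 and 0.102 m and x of lid_far_edge in the frame of tub between 0.035 and 0.065 m and z of lid_lip in the frame of tub above 0.13 m), for 0.1 s.
2. the lid is lifted clear of the tub, its far edge 25 mm or more above the rim (z of lid_far_edge in the frame of tub above 0.115 m), for 0.1 s.
3. the lid is set on the stand while the fingers still touch it, not dropped onto it (distance between lid and stand_home below 0.02 m and angle between lid's own z axis and vertical between 0.8 and 1.13 rad and angle between the y axis of lid and the y axis of stand, either way round below 0.2 rad and z of lid_lip in the frame of stand above 0.1 m and contact force between lid and stand above 0.1 N and contact force between the fingers and lid above 0.1 N), for 0.05 s.
At the end, for the whole second after the job is handed in: The lid lies at rest on the stand, released: origin within 16 mm of its home point, tilted 46 to 65 degrees with the lip uppermost, its cross axis within 11 degrees of the stand's, its weight on the stand (distance between lid and stand_home below 0.02 m and angle between lid's own z axis and vertical between 0.8 and 1.13 rad and angle between the y axis of lid and the y axis of stand, either way round below 0.2 rad and z of lid_lip in the frame of stand above 0.1 m and distance between lid and stand_home below 0.016 m and contact force between lid and stand above 0.3 N and linear speed of lid below 0.02 m/s and angular speed of lid below 0.1 rad/s); the robot touches nothing.
It fails at once if a bystander (timer, cap, tape roll, weighing boat, booklet or bottle) is moved more than 25 mm (distance of any of timer, cap_orange, tape_roll, weigh_boat, booklet, bottle from where it was at the start of the episode above 0.025 m).
It also fails if it takes over 43 s, if anything falls off the work surface, if the arm or the gripper's body presses on something with over 40 N, if the wrist force passes 120 N, or if a joint passes its speed limit or range.

## Working session

There is one attempt and no reset: what is moved stays moved. The work goes in short steps, Python scripts to look and compute and a tool call to move; the robot and the scene stay as the last step left them, time stands still between calls to the robot, and variables do not carry over. Pictures are saved under pics/ and viewed, at most 10 in all, crops included, and the job is handed in when it is done.

Besides the shell and the picture viewer there is one more tool, called after "Request:" as a command line: name --argument value ..., lists and objects as JSON in quotes. arm_command: Moves the arm, as the interface text tells. Its arguments: {"type":"object","properties":{"commands":{"type":"array","items":{"type":"array","items":{"type":"array","items":{"type":"number"}}}}},"required":["commands"]}

```bash
mkdir -p pics; ls; python3 - <<'E'
from cell import bot
import cv2
for n in("scene","top"):
    c=bot.read_camera(n); cv2.imwrite(f"pics/{n}0.png",c["color"])
    print(n,c["fx"],c["cx"],c["cy"],c["dist_coeffs"],c["R"],c["t"])
print(bot.hold_point_z,bot.state())
E
```

```text
pics
scene 464.0041452866984 256.48134847708207 197.73812790088166 [-0.07779135  0.          0.          0.          0.        ] [[-0.59995251 -0.80002515  0.00409203]
 [-0.5259317   0.39054055 -0.75556199]
 [ 0.60287049 -0.45545345 -0.65506437]] [ 595.53941816  233.563223   1487.56863722]
top 393.27557218442985 257.78647005527495 191.8229126851775 [0.04560763 0.         0.         0.         0.        ] [[-0.01480533 -0.99977747 -0.01502713]
 [-0.99330689  0.01642795 -0.11433086]
 [ 0.11455228  0.01323385 -0.99332907]] [ 338.88241707  586.04036267 1096.42914102]
-18.8 {'clock': 0.1, 'joint_positions': array([ 5.83263005e+01,  1.96306691e+01,  8.73688702e+01,  2.34319566e-03,
        7.30732607e+01, -8.36383972e+00]), 'qvel': array([ 0.04331809, -0.08249488, -0.03018737,  0.05909852, -0.06471929,
        0.02852363]), 'joint_torque': array([ 1.63147000e-03, -4.32004058e+01, -2.44696552e+01,  7.18649849e-02,
        5.26074821e-02, -5.79013181e-05]), 'ee_pos': array([207.52594416, 481.88343978, 226.14811763]), 'tool_rot': array([[-9.18373500e-01,  3.95714068e-01, -7.00464803e-04],
       [ 3.95714625e-01,  9.18372914e-01, -1.06080267e-03],
       [ 2.23513364e-04, -1.25139723e-03, -9.99999192e-01]]), 'ft_force': array([-1.34538253, -0.2045446 , -0.04363797]), 'ft_torque': array([ 0.02416933,  0.03407557, -0.00079099]), 'grasp_force': 0.0, 'finger_gap': 91.86686540512592}
```

View pics/scene0.png

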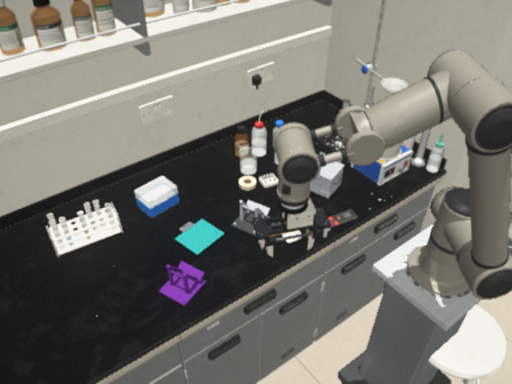

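View pics/top0.png

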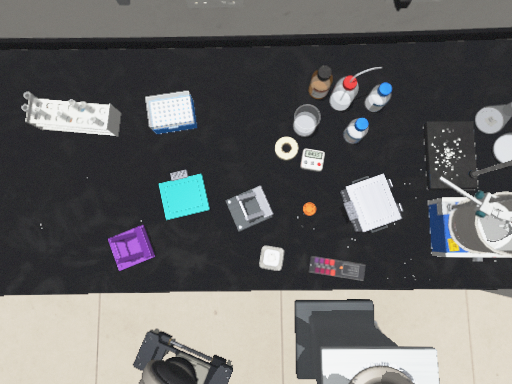

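Candidates for the lid are the white/steel square at top (371,204) and the teal plate at (184,197). For the stand they are the steel one at (249,208) and the purple one at (131,248). By colour I choose (371,204) and (249,208), and I'll check both in a close crop.

```bash
python3 - <<'E'
import cv2,numpy as np
a=cv2.imread("pics/top0.png")
l=cv2.resize(a[165:245,330:410],(560,560),interpolation=cv2.INTER_CUBIC)[:, :]
s=cv2.resize(a[175:240,215:280],(560,560),interpolation=cv2.INTER_CUBIC)
cv2.imwrite("pics/crop1.png",np.hstack([cv2.resize(l,(400,400)),cv2.resize(s,(400,400))]))
E
```

```text
(no output)
```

View pics/crop1.png

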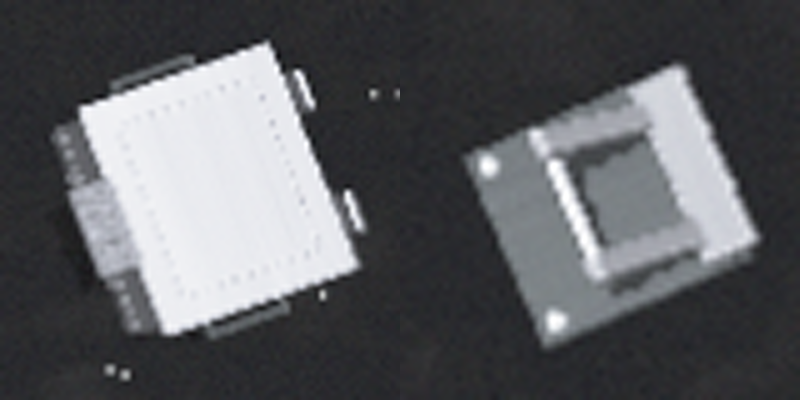

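The left crop shows the steel-white lid: the grey lip is at crop (105,230), on the left, and the two stops are on the right at (303,90) and (355,212). The right crop shows the steel stand with its ledge on the right. I'll cast the corners onto their height planes.

```bash
cat > h.py <<'E'
import numpy as np, cv2
from cell import bot
def ray(c,uv,z):
    K=np.array([[c["fx"],0,c["cx"]],[0,c["fy"],c["cy"]],[0,0,1.]])
    n=cv2.undistortPoints(np.array(uv,float).reshape(-1,1,2),K,np.array(c["dist_coeffs"],float)).reshape(-1,2)
    R=np.array(c["R"]);t=np.array(c["t"]).ravel();o=-R.T@t
    d=np.c_[n,np.ones(len(n))]@R
    return o+d*((np.broadcast_to(z,len(n))-o[2])/d[:,2])[:,None]
def proj(c,X):
    K=np.array([[c["fx"],0,c["cx"]],[0,c["fy"],c["cy"]],[0,0,1.]])
    return cv2.projectPoints(np.array(X,float).reshape(-1,1,3),cv2.Rodrigues(np.array(c["R"]))[0],np.array(c["t"],float),K,np.array(c["dist_coeffs"],float))[0].reshape(-1,2)
def fit(local,world):  # planar pose, local xy -> world xy
    l=np.array(local,float)[:,:2];w=np.array(world)[:,:2]
    lc,wc=l-l.mean(0),w-w.mean(0)
    a=np.arctan2((lc[:,0]*wc[:,1]-lc[:,1]*wc[:,0]).sum(),(lc*wc).sum())
    R=np.array([[np.cos(a),-np.sin(a)],[np.sin(a),np.cos(a)]])
    t=w.mean(0)-R@l.mean(0)
    return t,np.degrees(a),np.linalg.norm(l@R.T+t-w,axis=1)
E
python3 - <<'E'
from h import *
c=bot.read_camera("top")
f=lambda P,s,o:(np.array(P,float)+.5)/s-.5+np.array(o)
L=f([(80,107),(268,43),(358,267),(165,335)],5,(330,165))
W=ray(c,L,93); print(W.round(1))
# image left = +y world; lid -x toward image-left
print(fit([(-55,-65),(55,-65),(55,65),(-55,65)][::1],W), fit([(-55,65),(55,65),(55,-65),(-55,-65)],W))
S=f([(70,158),(148,348),(358,242),(282,65)],400/65,(215,175))
W=ray(c,S,[8,8,43.8,43.8]);print(W.round(1))
print(fit([(-55,50),(-55,-50),(54.7,-45),(54.7,45)],W))
E
```

```text
[[596.7  89.5  93. ]
 [630.1 -13.4  93. ]
 [507.7 -54.7  93. ]
 [472.7  49.3  93. ]]
(array([551.80478803,  17.672482  ]), np.float64(108.32901657393924), array([109.05005571, 109.11728789, 109.87183957, 109.93805611])) (array([551.80478803,  17.672482  ]), np.float64(-71.70538419161228), array([0.93295196, 1.00244302, 0.38987288, 0.21322371]))
[[571.1 424.2   8. ]
 [480.  387.7   8. ]
 [526.6 288.   43.8]
 [609.5 321.8  43.8]]
(array([546.84305559, 355.26614404]), np.float64(-67.52498860006794), array([1.37457097, 0.76655366, 0.61473746, 0.2576871 ]))
```

```bash
cat >> h.py <<'E'
from scipy.spatial.transform import Rotation as Ro
def lean(yaw,a):  # tool pose: y along object's y, z leaning a deg toward object's +x from down
    return Ro.from_euler("z",yaw,degrees=True).as_matrix()@np.array([[-np.cos(np.radians(a)),0,np.sin(np.radians(a))],[0,1,0],[-np.sin(np.radians(a)),0,-np.cos(np.radians(a))]])
def row(Rt,pt):
    s=bot.state();R0=s["tool_rot"]
    print("t",s["clock"],"row",np.degrees(Ro.from_matrix(R0.T@Rt).as_rotvec()).round(1),((R0.T@(np.array(pt)-s["ee_pos"]))/1000).round(4))
def loc(o,yaw,p): return Ro.from_euler("z",yaw,degrees=True).as_matrix()@np.array(p,float)+np.array([o[0],o[1],0])
E
python3 - <<'E'
from h import *
R=lean(-71.7,15)
print(np.linalg.det(R))
p=loc((551.8,17.7),-71.7,(-66,0,77.5))
row(R,p-110*R[:,2]); print(p)
c=bot.read_camera("top")
P=ray(c,[(357,127),(382,92),(313,160),(309,209),(286,148),(272,258),(337,268)],[120,120,18,11,18,18,9]);print(P.round())
E
```

```text
0.9999999999999999
t 0.15 row [  6.3 -14.1  48.1] [-0.4371 -0.2194  0.0426]
[531.07649791  80.36208152  77.5       ]
[[753.  59. 120.]
 [848. -12. 120.]
 [685. 166.  18.]
 [541. 181.  11.]
 [722. 244.  18.]
 [402. 292.  18.]
 [371. 106.   9.]]
```

Request:
arm_command --commands '[[[6.3,-14.1,48.1,-0.437,-0.219,0.04,1],[6.3,-14.1,48.1,-0.437,-0.219,0.04,1],[6.3,-14.1,48.1,-0.437,-0.219,0.04,1],[6.3,-14.1,48.1,-0.437,-0.219,0.04,1],[6.3,-14.1,48.1,-0.437,-0.219,0.04,1],[6.3,-14.1,48.1,-0.437,-0.219,0.04,1],[6.3,-14.1,48.1,-0.437,-0.219,0.04,1],[6.3,-14.1,48.1,-0.437,-0.219,0.04,1],[6.3,-14.1,48.1,-0.437,-0.219,0.04,1],[6.3,-14.1,48.1,-0.437,-0.219,0.04,1]]]'

```text
clock: 1.45
ee_pos: [521.9, 108.3, 186.4]
tool_rot: [[-0.303, 0.95, 0.081], [0.917, 0.314, -0.245], [-0.258, -0.0, -0.966]]
ft_force: [-0.2, -0.5, -0.4]
finger_gap: 91.8
grasp_force: 0.0
```

```bash
python3 - <<'E'
from h import *
c=bot.read_camera("wrist"); cv2.imwrite("pics/w1.png",c["color"])
np.savez("w1.npz",**{k:np.array(c[k]) for k in c})
s=bot.state();print(s["clock"],s["ee_pos"],s["joint_positions"].round(1))
p=proj(c,[loc((551.8,17.7),-71.7,q) for q in [(-77,-25,96),(-77,25,96),(-55,-65,93),(-55,65,93),(55,-65,93),(55,65,93)]]);print(p.round(1))
row(lean(-71.7,15),loc((551.8,17.7),-71.7,(-66,0,77.5)))
E
```

```text
1.5 [521.76113591 108.87166309 186.62118675] [ 12.4  22.8  91.  -16.4  65.5   0.7]
[[221.8 187.8]
 [276.3 187.9]
 [182.  206. ]
 [316.  206. ]
 [193.7 284.1]
 [304.3 284.2]]
t 1.5 row [ 0. -0.  0.] [-8.000e-04 -1.000e-04  1.132e-01]
```

View pics/w1.png

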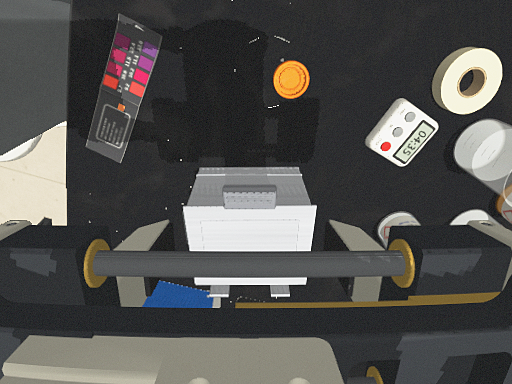

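The wrist view shows the lid edge from (185,206) to (317,206) and the lip at (222–276, 185–208). Both are within 2 px of the prediction. I'll go down straddling the lip, then close.

Request:
arm_command --commands '[[[0,0,0,0.002,0.001,0.05,1],[0,0,0,0.002,0.001,0.085,1],[0,0,0,0.002,0.001,0.113,1],[0,0,0,0.002,0.001,0.113,1],[0,0,0,0.002,0.001,0.113,1],[0,0,0,0.002,0.001,0.113,0.3],[0,0,0,0.002,0.001,0.113,0.3],[0,0,0,0.002,0.001,0.113,0.3],[0,0,0,0.002,0.001,0.113,0.3],[0,0,0,0.002,0.001,0.113,0.3]]]'

```text
clock: 2.75
ee_pos: [531.9, 82.5, 77.1]
tool_rot: [[-0.303, 0.949, 0.082], [0.917, 0.314, -0.245], [-0.259, 0.0, -0.966]]
ft_force: [-0.7, 0.0, 1.0]
finger_gap: 49.4
grasp_force: 30.0
```

```bash
python3 - <<'E'
from h import *
s=bot.state();R=s["tool_rot"];p=s["ee_pos"]
piv=loc((551.8,17.7),-71.7,(55,0,90))+0; y=R[:,1]
yl=Ro.from_euler("z",-71.7,degrees=True).as_matrix()[:,1]; piv=piv+yl*((p-piv)@yl)
for th in (4,8,12,16,20,24,28,32,36,38):
    q=piv+Ro.from_rotvec(np.radians(th)*y).apply(p-piv)
    print(th,((R.T@(q-p))/1000).round(4))
E
```

```text
4 [-0.0016 -0.     -0.0085]
8 [-0.0039  0.     -0.0168]
12 [-0.0067  0.     -0.0249]
16 [-0.01    0.     -0.0329]
20 [-0.0139  0.     -0.0406]
24 [-0.0184 -0.     -0.0479]
28 [-0.0233  0.     -0.055 ]
32 [-0.0287  0.     -0.0617]
36 [-0.0346  0.     -0.068 ]
38 [-0.0377  0.     -0.071 ]
```

Request:
arm_command --commands '[[[0,4,0,-0.0016,0,-0.0085,0.3],[0,8,0,-0.0039,0,-0.0168,0.3],[0,12,0,-0.0067,0,-0.0249,0.3],[0,16,0,-0.01,0,-0.0329,0.3],[0,20,0,-0.0139,0,-0.0406,0.3],[0,24,0,-0.0184,0,-0.0479,0.3],[0,28,0,-0.0233,0,-0.055,0.3],[0,32,0,-0.0287,0,-0.0617,0.3],[0,36,0,-0.0346,0,-0.068,0.3],[0,36,0,-0.0346,0,-0.068,0.3]]]'

```text
clock: 4.0
ee_pos: [537.2, 66.3, 151.1]
tool_rot: [[-0.291, 0.95, -0.112], [0.887, 0.312, 0.34], [0.358, -0.0, -0.934]]
ft_force: [0.4, 0.7, -2.2]
finger_gap: 49.6
grasp_force: 30.0
```

```bash
python3 - <<'E'
from h import *
s=bot.state();print(s["clock"],s["ee_pos"],s["joint_positions"].round(1),s["ft_force"],s["grasp_force"])
c=bot.read_camera("wrist"); d=bot.read_camera("scene")
cv2.imwrite("pics/w2.png",np.hstack([cv2.resize(c["color"],(400,300)),cv2.resize(d["color"][120:270,230:430],(400,300))]))
E
```

```text
4.0 [537.24429432  66.25474432 151.12159367] [-11.8  29.9  87.1  18.8  74.7 -36.9] [ 0.42488932  0.71909863 -2.18870243] 29.999476075172424
```

View pics/w2.png

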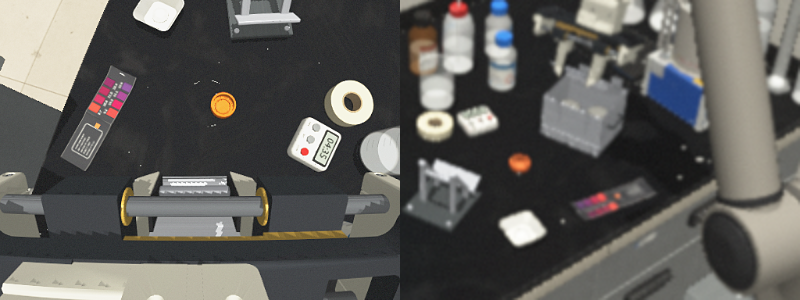

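Step 1 pose reached: the lid is tipped about 35° and held. Next I lift it straight up, then work out the pose in front of the stand.

```bash
cat >> h.py <<'E'
# grasp: tool pose in lid frame, from the closing pose
Lz=Ro.from_euler("z",-71.7,degrees=True).as_matrix()
Rg=Lz.T@np.array([[-.303,.949,.082],[.917,.314,-.245],[-.259,0,-.966]]); 
pg=Lz.T@(np.array([531.9,82.5,77.1])-np.array([551.8,17.7,90])); pg[1]=0
SO=np.array([546.8,355.3]); SY=-67.5
def place(dx,dz,dy=0,tilt=55):  # tool target with lid offset (dx,dz) in home lid axes
    S=Ro.from_euler("z",SY,degrees=True).as_matrix(); B=S@Ro.from_euler("y",55,degrees=True).as_matrix()
    Rl=S@Ro.from_euler("y",tilt,degrees=True).as_matrix()
    o=loc(SO,SY,(13,0,82))+B@np.array([dx,dy,dz])
    Rt=Rl@Rg; Rt=Ro.from_matrix(Rt).as_matrix()
    return Rt,o+Rl@pg
E
python3 - <<'E'
from h import *
R=bot.state()["tool_rot"]; print(pg, (R.T@np.array([-3,3,75])/1000).round(4)); print(place(-8,60)); row(*place(-8,60))
c=bot.read_camera("scene");print(-np.array(c["R"]).T@np.array(c["t"]))
E
```

```text
[-67.77122082   0.         -12.9       ] [ 0.0304 -0.0019 -0.0687]
(array([[-2.93066905e-01,  9.24015130e-01, -2.45576525e-01],
       [ 7.07681657e-01,  3.82355766e-01,  5.94130239e-01],
       [ 6.42882930e-01,  3.29907748e-04, -7.65964379e-01]]), array([549.90795373, 347.79673597, 171.08360059]))
t 4.1 row [ 2.1 19.  -3.6] [0.2518 0.1006 0.075 ]
[-416.67755518 1062.74886252 1148.48774412]
```

Request:
arm_command --commands '[[[0,0,0,0.01,0,-0.023,0.3],[0,0,0,0.02,0,-0.046,0.3],[0,0,0,0.03,0,-0.069,0.3],[0,0,0,0.03,0,-0.069,0.3],[0,3,-0.6,0.06,0.012,-0.06,0.3],[0.4,6,-1.2,0.095,0.028,-0.047,0.3],[0.8,9,-1.8,0.13,0.043,-0.034,0.3],[1.2,12,-2.4,0.165,0.058,-0.021,0.3],[1.6,15,-3.0,0.2,0.072,-0.008,0.3],[2.1,19,-3.6,0.235,0.086,0.005,0.3]]]'

```text
clock: 5.4
ee_pos: [548.3, 306.2, 229.7]
tool_rot: [[-0.292, 0.924, -0.247], [0.707, 0.383, 0.595], [0.644, -0.001, -0.765]]
ft_force: [0.3, 0.4, -2.4]
finger_gap: 49.9
grasp_force: 30.0
```

```bash
python3 - <<'E'
from h import *
row(*place(-8,60)); s=bot.state();print(s["joint_positions"].round(1))
E
```

```text
t 5.4 row [-0.1 -0.1 -0. ] [-0.0088  0.0175  0.0692]
[  3.7  34.8  74.   37.6  87.3 -26.1]
```

Request:
arm_command --commands '[[[0,0,0,-0.002,0.006,0.023,0.3],[0,0,0,-0.005,0.012,0.046,0.3],[0,0,0,-0.008,0.017,0.068,0.3],[0,0,0,-0.008,0.017,0.068,0.3],[0,0,0,-0.008,0.017,0.068,0.3]]]'

```text
clock: 6.02
ee_pos: [550.3, 345.6, 174.0]
tool_rot: [[-0.293, 0.924, -0.245], [0.708, 0.382, 0.594], [0.643, 0.0, -0.766]]
ft_force: [-0.0, -0.6, -2.2]
finger_gap: 49.5
grasp_force: 30.0
```

```bash
python3 - <<'E'
from h import *
row(*place(-8,60))
c=bot.read_camera("wrist"); d=bot.read_camera("scene"); t=bot.read_camera("top")
# predicted lid corners & stand points in scene, wrist
s=bot.state(); Rl=s["tool_rot"]@Rg.T; o=s["ee_pos"]-Rl@pg
Q=[o+Rl@np.array(q,float) for q in [(-55,-65,3),(-55,65,3),(55,65,3),(55,-65,3),(-77,25,6),(-77,-25,6)]]
Sp=[loc(SO,SY,q) for q in [(-55,50,8),(-55,-50,8),(55,-50,8),(55,50,8),(54.7,-45,43.8),(54.7,45,43.8),(-14,36,100),(-14,-36,100)]]
print("scene lid",proj(d,Q).round(1).tolist()); print("scene stand",proj(d,Sp).round(1).tolist())
print("wrist stand",proj(c,Sp).round(1).tolist())
x0,y0=210,150
im=cv2.resize(d["color"][y0:y0+100,x0:x0+133],(800,600),interpolation=cv2.INTER_CUBIC)
for p in proj(d,Q): cv2.circle(im,tuple(int(v) for v in (p-(x0,y0))*6),4,(0,0,255),-1)
for p in proj(d,Sp): cv2.circle(im,tuple(int(v) for v in (p-(x0,y0))*6),4,(0,255,0),-1)
cv2.imwrite("pics/s3.png",im)
E
```

```text
t 6.025 row [ 0.  0. -0.] [-0.0002  0.0005  0.0036]
scene lid [[273.3, 185.1], [240.1, 172.7], [249.8, 183.1], [281.3, 195.1], [248.5, 173.4], [261.4, 178.2]]
scene stand [[231.6, 224.1], [256.0, 234.5], [271.6, 215.7], [247.8, 206.2], [270.6, 207.9], [248.9, 199.3], [240.6, 199.2], [258.7, 206.4]]
wrist stand [[289.6, 221.0], [209.1, 221.0], [203.9, 316.4], [295.2, 316.4], [203.6, 315.9], [295.6, 315.8], [290.3, 232.0], [209.0, 232.0]]
```

View pics/s3.png

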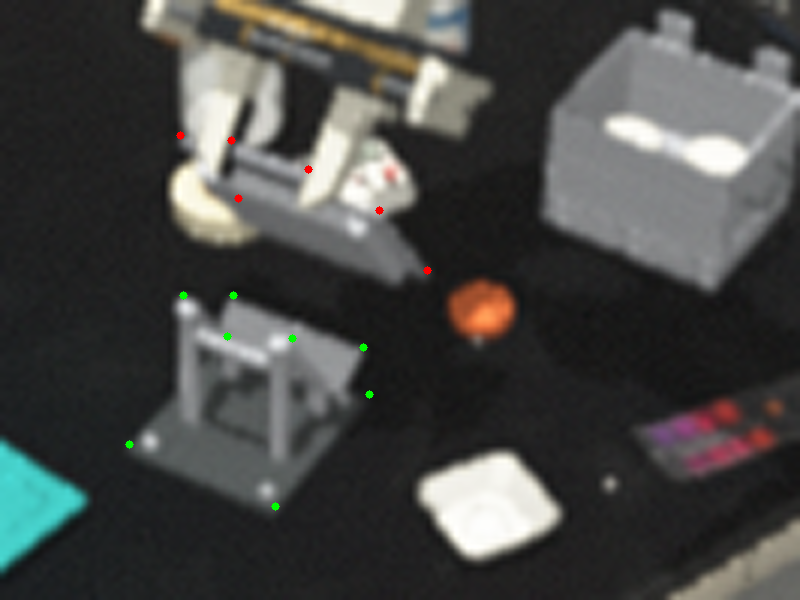

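The scene crop has the lid held at the expected pose, within 1 px: its lower corner is at (427,272) against a predicted (427,270). The stand is about 1 px from its estimate. I'll approach along the stand's normal.

```bash
python3 - <<'E'
from h import *
for a in [(-8,40),(-8,20),(-6,6),(-6,2),(-6,-2)]: row(*place(*a))
E
```

```text
t 6.175 row [0.1 0.  0. ] [ 0.0048 -0.      0.0239]
t 6.175 row [0.1 0.  0. ] [ 0.01   -0.0001  0.0432]
t 6.175 row [0.1 0.  0. ] [ 0.0117 -0.0001  0.0573]
t 6.175 row [0.1 0.  0. ] [ 0.0127 -0.0001  0.0611]
t 6.175 row [0.1 0.  0. ] [ 0.0138 -0.0001  0.065 ]
```

Request:
arm_command --commands '[[[0,0,0,0.005,0,0.024,0.3],[0,0,0,0.01,0,0.043,0.3],[0,0,0,0.0117,0,0.052,0.3],[0,0,0,0.0117,0,0.0573,0.3],[0,0,0,0.0117,0,0.0573,0.3],[0,0,0,0.0117,0,0.0573,0.3]]]'

```text
clock: 6.92
ee_pos: [533.4, 387.8, 138.1]
tool_rot: [[-0.293, 0.924, -0.244], [0.708, 0.382, 0.595], [0.643, 0.002, -0.766]]
ft_force: [-0.7, -0.7, -2.4]
finger_gap: 49.5
grasp_force: 30.0
```

```bash
python3 - <<'E'
from h import *
for a in [(-6,3),(-6,0),(-6,-2),(0,0)]: row(*place(*a))
s=bot.state();print(s["ft_force"],s["ft_torque"])
E
```

```text
t 6.925 row [ 0.1 -0.   0. ] [ 0.0009 -0.0001  0.0025]
t 6.925 row [ 0.1 -0.   0. ] [ 0.0016 -0.0001  0.0054]
t 6.925 row [ 0.1 -0.   0. ] [ 0.0022 -0.0001  0.0073]
t 6.925 row [ 0.1 -0.   0. ] [-0.0042 -0.0001  0.0069]
[-0.66952238 -0.65458628 -2.42110738] [-0.60277083 -0.17965324 -0.01941162]
```

Request:
arm_command --commands '[[[0,0,0,0.0006,0,0.0015,0.3],[0,0,0,0.001,0,0.003,0.3],[0,0,0,0.0014,0,0.0045,0.3],[0,0,0,0.0016,0,0.0054,0.3],[0,0,0,0.0016,0,0.0054,0.3]]]'

```text
clock: 7.55
ee_pos: [531.1, 392.5, 134.6]
tool_rot: [[-0.293, 0.924, -0.245], [0.707, 0.382, 0.594], [0.643, 0.001, -0.766]]
ft_force: [-0.2, 0.2, -2.9]
finger_gap: 49.7
grasp_force: 30.0
```

Request:
arm_command --commands '[[[0,0,0,0.0003,0,0.001,0.3],[0,0,0,0.0005,0,0.002,0.3],[0,0,0,0.0008,0,0.003,0.3],[0,0,0,0.0008,0,0.003,0.3]]]'

```text
clock: 8.05
ee_pos: [530.4, 394.7, 133.4]
tool_rot: [[-0.293, 0.924, -0.245], [0.707, 0.382, 0.595], [0.643, 0.002, -0.766]]
ft_force: [-0.2, -2.9, 2.5]
finger_gap: 49.7
grasp_force: 30.0
```

```bash
python3 - <<'E'
from h import *
c=bot.read_camera("wrist");d=bot.read_camera("scene")
s=bot.state();print(s["ft_force"],s["ft_torque"]);row(*place(0,0))
im=np.hstack([cv2.resize(c["color"][150:330,140:380],(400,300)),cv2.resize(d["color"][170:245,220:320],(400,300),interpolation=cv2.INTER_CUBIC)])
cv2.imwrite("pics/s4.png",im)
E
```

```text
[ 0.07933186 -2.74509589  2.63197811] [-0.67544675  0.23907457  0.15545054]
t 8.15 row [ 0.1 -0.   0. ] [-0.0068  0.0001 -0.0015]
```

View pics/s4.png

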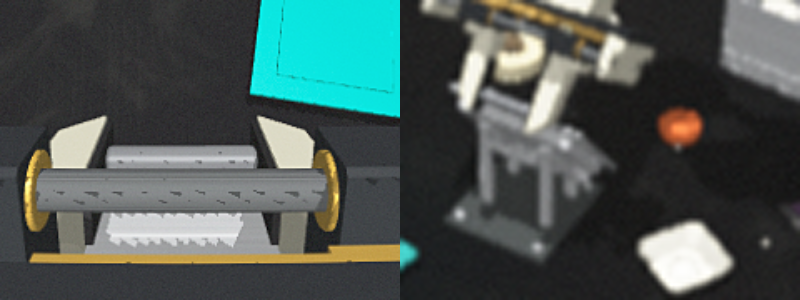

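Contact with the bars is felt: about 6 N along the normal. Now I slide the lid down the slope toward the ledge.

Request:
arm_command --commands '[[[0,0,0,-0.001,0,0.0002,0.3],[0,0,0,-0.002,0,0.0004,0.3],[0,0,0,-0.003,0,0.0006,0.3],[0,0,0,-0.003,0,0.0006,0.3]]]'

```text
clock: 8.65
ee_pos: [531.2, 392.9, 130.5]
tool_rot: [[-0.293, 0.924, -0.244], [0.708, 0.382, 0.595], [0.643, 0.001, -0.766]]
ft_force: [1.4, -2.8, 4.3]
finger_gap: 49.2
grasp_force: 30.0
```

Request:
arm_command --commands '[[[0,0,0,-0.001,0,0.0002,0.3],[0,0,0,-0.002,0,0.0004,0.3],[0,0,0,-0.003,0,0.0006,0.3],[0,0,0,-0.003,0,0.0006,0.3]]]'

```text
clock: 9.15
ee_pos: [531.5, 391.9, 129.0]
tool_rot: [[-0.293, 0.924, -0.245], [0.706, 0.382, 0.596], [0.644, 0.001, -0.765]]
ft_force: [0.5, -0.6, 7.4]
finger_gap: 49.6
grasp_force: 30.0
```

The ledge is felt: force along the slope rose to about 7 N and motion stalled at home within about 2 mm. I'll ease off a little and open.

Request:
arm_command --commands '[[[0,0,0,0.0003,0,-0.0008,0.3],[0,0,0,0.0003,0,-0.0008,0.3],[0,0,0,0.0003,0,-0.0008,1],[0,0,0,0.0003,0,-0.0008,1],[0,0,0,0.0003,0,-0.0008,1],[0,0,0,0.0003,0,-0.0008,1],[0,0,0,0.0003,0,-0.0008,1]]]'

```text
clock: 10.02
ee_pos: [531.8, 390.9, 128.8]
tool_rot: [[-0.293, 0.924, -0.245], [0.708, 0.382, 0.594], [0.643, 0.001, -0.766]]
ft_force: [-0.5, -0.1, -0.6]
finger_gap: 90.5
grasp_force: 0.0
```

Released, and the force is near zero. Next I retract along the tool axis.

Request:
arm_command --commands '[[[0,0,0,0,0,-0.02,1],[0,0,0,0,0,-0.05,1],[0,0,0,0,0,-0.09,1],[0,0,0,0,0,-0.13,1],[0,0,0,0.05,0,-0.18,1],[0,0,0,0.05,0,-0.2,1],[0,0,0,0.05,0,-0.2,1],[0,0,0,0.05,0,-0.2,1]]]'

```text
clock: 11.02
ee_pos: [565.8, 307.1, 313.3]
tool_rot: [[-0.292, 0.924, -0.246], [0.708, 0.382, 0.594], [0.643, -0.001, -0.766]]
ft_force: [0.3, -0.2, -0.0]
finger_gap: 92.0
grasp_force: 0.0
```

```bash
python3 - <<'E'
from h import *
d=bot.read_camera("scene");t=bot.read_camera("top");c=bot.read_camera("wrist")
B=Ro.from_euler("z",SY,degrees=True).as_matrix()@Ro.from_euler("y",55,degrees=True).as_matrix()
Q=[loc(SO,SY,(13,0,82))+B@np.array(q,float) for q in [(-55,-65,3),(-55,65,3),(55,65,3),(55,-65,3),(-77,25,6),(-77,-25,6)]]
ims=[]
for k,(x0,y0,w,h) in ((d,(215,160,100,75)),(t,(210,165,100,75)),(c,(0,0,512,384))):
    f=400/w; im=cv2.resize(k["color"][y0:y0+h,x0:x0+w],(400,300),interpolation=cv2.INTER_CUBIC)
    for p in proj(k,Q): cv2.circle(im,tuple(int(v) for v in (p-(x0,y0)+.5)*f),2,(0,0,255),-1)
    ims.append(im)
cv2.imwrite("pics/s5.png",np.vstack([np.hstack(ims[:2]),np.hstack([ims[2],0*ims[2]])]))
s=bot.state();print(s["clock"],s["ft_force"],s["ee_pos"])
E
```

```text
11.175 [ 0.19816399  0.62455716 -0.20015806] [565.64059982 307.56091806 312.82459988]
```

View pics/s5.png

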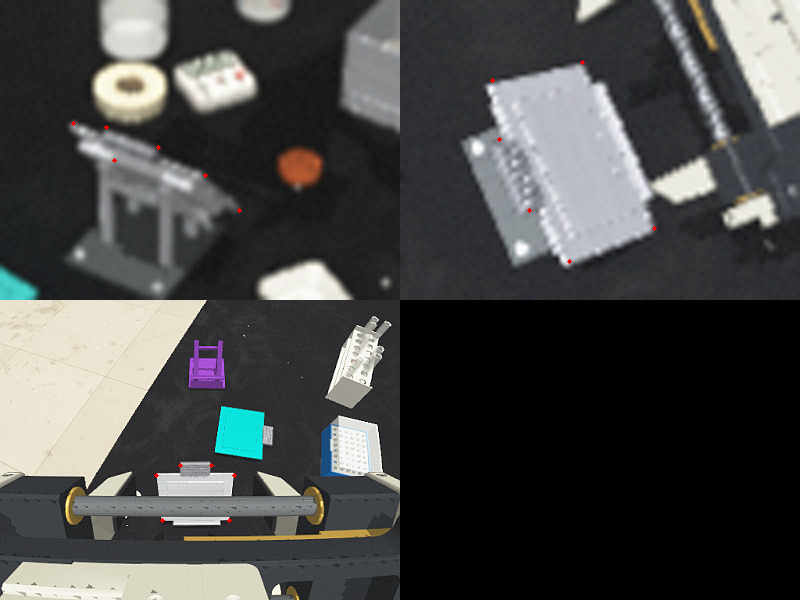

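All three views show the lid seated on the stand, lip uppermost. Its corners match the home prediction within about 1 px (top crop: (490,80), (583,62), (653,228), (570,262)), and the gripper is clear.

```bash
python3 -c "
from cell import bot
print(bot.sign_off())"
```

```text
the job is handed in; nothing more can be done
None
```

The lid was tipped up by its lip, lifted clear of the tub, set on the steel stand against the ledge and released, and the job was handed in at about 11 s; the hand-in returned no verdict.

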